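# Clear behind the snack chest and open its lid to the stop

## Robot

A 6-joint arm with a two-finger parallel gripper is mounted at the origin on the work surface. World frame = base frame: x ahead of the robot, y to its left, z up, the work surface at z = 0. Lengths are in m, angles in rad, forces in N, time in s.
With the tool pointing down it reaches from about 0.35 to 0.775 m from the base axis. Payload 5.5 kg.
Tool frame: the origin (TCP) lies midway between the tips of the shut fingers; the grasp point (between the pads) lies 19 mm behind it; z points along the fingers, y is the line along which they close (so a half turn about z gives the same grasp; the last joint's range is limited). The gripper opens to 85 mm and grips with 20 to 120 N. Pads are 22 mm wide; open, the fingers measure 114 mm over their backs; the gripper's body (76 mm by 85 mm) begins 54 mm behind the grasp point. The pads swing forward as they close: fully open they stand 13 mm farther back than shut.
Start: joints at [-1.394, 0.313, 0.046, 1.304, 0, 1.431], TCP at [0.179, -0.546, 0.231] pointing down, gripper open.
Joint ranges: [-2.76, 2.76], [-0.86, 1.69], [-1.03, 1.26], [-2.2, 2.34], [-1.47, 1.5], [-3.14, 3.14]. Speed limits (rad/s): [2.57, 2.57, 3.14, 3.14, 3.14, 3.14].

## Interface

Orientations are given as a unit quaternion [w, x, y, z].
In Python, from workcell import env gives the robot as it stands.
- The arm moves only by the tool move_arm, never from a script. Its argument "targets" is a list of rows, each a list of 3 entries, a list of its own where there are three numbers: the shift along the tool's x, y, z in mm, then the turn, a rotation vector about the tool's x, y, z in units of 10 degrees (1.0 is 10 degrees), then the closure, from -1 (fully open) to 1 (shut). In form: [[[dx, dy, dz], [ax, ay, az], gripper], ...]. A call has 1 to 5 rows; each row is the pose to reach, as a shift and turn from the pose commanded when the call began, along the tool's axes at that moment; what a row does not reach only later rows make up. A row lasts 1/8 s, in which the tool goes at most 62.5 mm and 10.7 degrees, less where a joint would pass 70% of its speed; a pose out of reach is approached as far as the arm can. A call with a gripper value outside its range is refused whole. The fingers move at their own pace and stop on an object; "squeeze" is the grip in N (left out, the last holds). Time passes only in rows, so rows that repeat a pose let the fingers close. It gives the time, the measured TCP pose, the force, the opening and the grip force at its end, in the units of the state.
- env.get_state(): the state, without advancing time (a new reading comes with each control period).
- env.read_camera(name): name is "scene" or "top" or "wrist"; returns a dict with "pixels" (420x560x3 uint8, red, green, blue), "fovy" (degrees; the focal length in pixels is half the picture's height over the tangent of half this angle, whatever the lens; pixels are square), "cx", "cy" (the principal point, pixels), "extrinsics" (4x4, takes a point from world to camera coordinates); the wrist camera has in their place "mount" (4x4, takes a point from camera to tool coordinates, whose origin is the TCP and whose axes are the flange's). Camera axes: x right, y up, looking along -z (the intrinsics and any distortion apply to the point x, -y, -z); pixel columns grow to the right and rows downward; lengths in m; the calibration is good to about 2 mm. A picture is of the moment at which its call begins: read the wrist's pose just before it. There is no depth.
- env.hand_in(): hands the job in; it is judged then, once.
Trained networks look in a picture, given as the dict that the camera call returned (one of the last four; its "shot" number tells which), for a name from the list of things; names that differ only in an ending like _2 or _b are one class to them, and where a whole thing is asked for, a point or a joint stands for the part that bears it (a point fixed in the world has none). Each returns a list of dicts, best first, with "confidence" (0 to 1); they miss things now and then, are a little off and sometimes report something else, mostly with a low value. They report only what shows in the picture. A call takes as long as a camera call. They do not tell look-alikes from the thing itself.
- env.spot_in(thing, picture): "centre" ([x, y, z] in m, in world coordinates, good to about 4 mm: the middle of the surface that is visible of it).
- env.regions_of(thing, picture): "mask" (420x560 bool, what is visible of it).
- env.landmark_of(thing, picture): "centre" ([x, y, z] in m, in world coordinates, good to about 4 mm: a listed point, or the origin of a listed thing).
The state is a dict: "clock": time; "joint_pos": joint angles; "qvel": joint speeds; "tau": joint torques, N m; "tcp_pos": TCP position; "orientation": TCP orientation; "wrist_force": force on the tool from outside, world axes, zero at the start; "ft_torque": the same for the moment, N m; "finger_gap": finger opening in m; "grip_force": force on a finger pad.
Only numpy, scipy, OpenCV 4.12 (cv2) and the standard library are available. Lean on these libraries where they do the work, as an engineer would, in place of code of your own. Each camera call takes 0.05 s, during which the arm holds its last target. There are 200 camera calls.

## Task

One of the three seasoning shakers stands right behind the snack chest, in the way of its lid: first move that shaker and stand it upright on the cork tray, leaving the chest's lid as it is. Then ease the lid open, without flinging it, all the way back until it meets its stop, and leave it there. Leave the other two shakers, the drink can, candy box, popcorn tub, remote and scoop where they are, and knock nothing over.

Things in the scene. Friction and masses are not known exactly. Their poses are not given: they have to be found in the camera images.
- chest: Red snack chest with white stripes, fixed to the counter: open-topped box 150 mm deep (its x), 240 mm wide (its y), 100 mm high. Origin: centre of its underside; its x axis points from its front (robot side) to its back, z up. Filled with sweets to 56 mm above its underside
- lid (a joint): Angle of the chest's black lid (rad): 0 = closed, level; grows as its front edge rises; pi/2 = upright; the stop is at 2.15 (leaning back 33 degrees past upright). A stiff hinge (0.33 N m of friction, lid 250 g) holds it wherever it is left; it starts slightly ajar, between 0.2 and 0.5. It takes about 2 to 4 N at the lip to move
- lid_hinge (a point): Middle of the lid's hinge line, 75 mm behind the chest's origin and 100 mm above the counter; the hinge runs along the chest's y. Its axes are the lid's own: x along the lid from lip to hinge, z out of its upper face
- lid_lip (a point): Middle of the lid's free front edge, half-way through its thickness, 172 mm from the hinge. The lid is a flat panel 172 x 250 x 8 mm, its underside in the plane of the hinge; closed, it juts 22 mm out beyond the chest's front wall, so it can be lifted and pushed from below by this edge (marked by a yellow strip on top)
- shaker_red: Red seasoning shaker: upright cylinder 48 mm in diameter (cap 50 mm), 170 mm tall, steel cap from 142 mm up, about 200 g (140 to 260). Origin: centre of its underside, z up. The three shakers differ only in colour; any of them may be the one behind the chest
- shaker_yellow: Yellow seasoning shaker: upright cylinder 48 mm in diameter (cap 50 mm), 170 mm tall, steel cap from 142 mm up, about 200 g (140 to 260). Origin: centre of its underside, z up. The three shakers differ only in colour; any of them may be the one behind the chest
- shaker_green: Green seasoning shaker: upright cylinder 48 mm in diameter (cap 50 mm), 170 mm tall, steel cap from 142 mm up, about 200 g (140 to 260). Origin: centre of its underside, z up. The three shakers differ only in colour; any of them may be the one behind the chest
- tray: Cork tray: flat square slab 150 x 150 x 8 mm without rim, fixed to the counter to the left or the right of the chest. Origin: centre of its underside, z up; its top is at 8 mm
- can: Aluminium drink can with a blue band, 66 mm in diameter, 122 mm tall, standing in front of the chest at the left or right half of the lid. Origin: centre of its underside
- candy_box: Orange candy box lying flat, 50 x 100 x 22 mm (its x, y, z), in front of the other half of the lid. Origin: centre of its underside
- tub: White popcorn tub, open and empty, 100 mm across the rim, 130 mm tall, to the other side of the chest than the tray. Origin: centre of its underside
- remote: Black remote control lying flat, 160 x 45 x 18 mm (its x, y, z). Origin: centre of its underside
- scoop: Aluminium popcorn scoop, pan 90 x 74 x 35 mm with a black handle 100 mm long to its -x. Origin: at its underside, 15 mm ahead of the pan's closed rear end
Not all that is in view belongs to the job. Leave any orange, pink or purple look-alike of the shaker_green alone.

How it is judged:
On the way, in this order (a step that is already met when the one before it is completed fails the run):
1. the shaker from behind the chest stands released on the tray while the lid is still no more than ajar ((((x of shaker_red in the frame of tray between -0.065 and 0.065 m and y of shaker_red in the frame of tray between -0.065 and 0.065 m and z of shaker_red in the frame of tray between 0.004 and 0.014 m and angle between shaker_red's own z axis and vertical below 0.1 rad and contact force between shaker_red and the fingers below 0.2 N and linear speed of shaker_red below 0.03 m/s) and distance of each of shaker_yellow, shaker_green from where it was at the start of the episode below 0.025 m) or ((x of shaker_yellow in the frame of tray between -0.065 and 0.065 m and y of shaker_yellow in the frame of tray between -0.065 and 0.065 m and z of shaker_yellow in the frame of tray between 0.004 and 0.014 m and angle between shaker_yellow's own z axis and vertical below 0.1 rad and contact force between shaker_yellow and the fingers below 0.2 N and linear speed of shaker_yellow below 0.03 m/s) and distance of each of shaker_red, shaker_green from where it was at the start of the episode below 0.025 m) or ((x of shaker_green in the frame of tray between -0.065 and 0.065 m and y of shaker_green in the frame of tray between -0.065 and 0.065 m and z of shaker_green in the frame of tray between 0.004 and 0.014 m and angle between shaker_green's own z axis and vertical below 0.1 rad and contact force between shaker_green and the fingers below 0.2 N and linear speed of shaker_green below 0.03 m/s) and distance of each of shaker_red, shaker_yellow from where it was at the start of the episode below 0.025 m)) and value of joint lid below 0.7 rad), for 0.2 s.
2. the lid is open to its stop (value of joint lid above 2.1 rad), for 0.2 s.
At the end, for the whole second after the job is handed in: Lid at rest at its stop (within 0.05 rad of 2.15); the shaker from behind the chest upright and still on the tray, its axis 10 mm or more inside the edge; the other shakers and loose things within 25 mm of their start; all released (value of joint lid above 2.1 rad and velocity of joint lid below 0.05 rad/s and (((x of shaker_red in the frame of tray between -0.065 and 0.065 m and y of shaker_red in the frame of tray between -0.065 and 0.065 m and z of shaker_red in the frame of tray between 0.004 and 0.014 m and angle between shaker_red's own z axis and vertical below 0.1 rad and contact force between shaker_red and the fingers below 0.2 N and linear speed of shaker_red below 0.03 m/s) and distance of each of shaker_yellow, shaker_green from where it was at the start of the episode below 0.025 m) or ((x of shaker_yellow in the frame of tray between -0.065 and 0.065 m and y of shaker_yellow in the frame of tray between -0.065 and 0.065 m and z of shaker_yellow in the frame of tray between 0.004 and 0.014 m and angle between shaker_yellow's own z axis and vertical below 0.1 rad and contact force between shaker_yellow and the fingers below 0.2 N and linear speed of shaker_yellow below 0.03 m/s) and distance of each of shaker_red, shaker_green from where it was at the start of the episode below 0.025 m) or ((x of shaker_green in the frame of tray between -0.065 and 0.065 m and y of shaker_green in the frame of tray between -0.065 and 0.065 m and z of shaker_green in the frame of tray between 0.004 and 0.014 m and angle between shaker_green's own z axis and vertical below 0.1 rad and contact force between shaker_green and the fingers below 0.2 N and linear speed of shaker_green below 0.03 m/s) and distance of each of shaker_red, shaker_yellow from where it was at the start of the episode below 0.025 m)) and distance of each of can, candy_box, tub, remote, scoop from where it was at the start of the episode below 0.025 m); the robot touches nothing.
It fails at once if a shaker is tipped by more than 0.5 rad (angle between any of shaker_red, shaker_yellow, shaker_green's own z axis and vertical above 0.5 rad).
It fails at once if the can or the tub is knocked over (angle between any of can, tub's own z axis and vertical above 0.5 rad).
It fails at once if the lid is flung (faster than 3 rad/s) (velocity of joint lid above 3 rad/s).
It fails at once if another loose thing is shoved more than 40 mm (distance of any of can, candy_box, tub, remote, scoop from where it was at the start of the episode above 0.04 m).
It also fails if it takes over 64 s, if anything falls off the work surface, if the arm or the gripper's body presses on something with over 40 N, if the wrist force passes 120 N, or if a joint passes its speed limit or range.

## Working session

There is one attempt and no reset: what is moved stays moved. The work goes in short steps, Python scripts to look and compute and a tool call to move; the robot and the scene stay as the last step left them, time stands still between calls to the robot, and variables do not carry over. Pictures are saved under pics/ and viewed, at most 10 in all, crops included, and the job is handed in when it is done.

Besides the shell and the picture viewer there is one more tool, called after "Call:" by a JSON object that holds its "name" and its "arguments". move_arm: Moves the arm, as the interface text tells. Its arguments: {"type":"object","properties":{"targets":{"type":"array","items":{"type":"array"}},"squeeze":{"type":"number"}},"required":["targets"]}

```bash
mkdir -p pics; ls; cat > h.py <<'E'
import numpy as np, cv2
from workcell import env
from scipy.spatial.transform import Rotation as R
def save(p,n): cv2.imwrite(f'pics/{n}.png',cv2.cvtColor(p['pixels'],cv2.COLOR_RGB2BGR))
def st():
    s=env.get_state(); q=np.array(s['orientation']); return s,np.array(s['tcp_pos']),R.from_quat(q[[1,2,3,0]])
def proj(p,X):
    X=np.atleast_2d(X); c=(p['extrinsics']@np.c_[X,np.ones(len(X))].T).T
    f=p['pixels'].shape[0]/2/np.tan(np.radians(p['fovy'])/2)
    return np.c_[p['cx']+f*c[:,0]/-c[:,2], p['cy']-f*c[:,1]/-c[:,2]]
E
python3 - <<'E'
from h import *
for n in ['scene','top']:
    p=env.read_camera(n); save(p,n)
    for t in ['chest','lid_hinge','lid_lip','shaker_red','shaker_yellow','shaker_green','tray','can','candy_box','tub','remote','scoop']:
        for d in env.landmark_of(t,p)[:3]:
            print(n,t,np.round(d['centre'],3),round(d['confidence'],2),np.round(proj(p,d['centre'])[0]))
print({k:v for k,v in p.items() if k!='pixels'}); print(env.get_state())
E
```

```text
pics
scene chest [ 0.592  0.067 -0.004] 0.96 [304. 224.]
scene chest [0.508 0.09  0.162] 0.36 [285. 167.]
scene lid_hinge [0.663 0.046 0.099] 0.57 [324. 215.]
scene lid_lip [0.508 0.089 0.163] 0.77 [285. 167.]
scene shaker_red [0.406 0.012 0.   ] 0.61 [243. 208.]
scene shaker_yellow [0.671 0.213 0.   ] 0.66 [351. 204.]
scene shaker_green [ 0.825 -0.157  0.003] 0.93 [337. 319.]
scene shaker_green [ 0.847  0.088 -0.004] 0.93 [387. 258.]
scene shaker_green [0.703 0.036 0.001] 0.63 [332. 246.]
scene tray [ 0.513  0.369 -0.001] 0.6 [331. 157.]
scene can [0.406 0.013 0.002] 0.63 [243. 207.]
scene can [0.672 0.21  0.   ] 0.34 [351. 205.]
scene tub [ 0.502 -0.362 -0.001] 0.67 [182. 316.]
scene remote [ 0.276  0.248 -0.001] 0.82 [254. 151.]
scene scoop [ 0.292 -0.286  0.004] 0.86 [144. 256.]
top chest [ 0.59   0.065 -0.   ] 0.96 [261. 204.]
top lid_hinge [0.664 0.05  0.104] 0.62 [265. 173.]
top lid_lip [0.511 0.085 0.159] 0.67 [251. 229.]
top shaker_red [ 0.602 -0.104  0.004] 0.66 [319. 199.]
top shaker_yellow [ 0.672  0.211 -0.003] 0.64 [212. 178.]
top shaker_green [ 0.698  0.037 -0.001] 0.9
[... 862 characters left out ...]
2}
{'clock': 1.3, 'joint_pos': array([-1.39362362e+00,  3.13190821e-01,  4.60927747e-02,  1.30359710e+00,
       -1.01637305e-06,  1.43121869e+00]), 'qvel': array([ 0.00071949, -0.00156193, -0.00131148,  0.00065534,  0.00014674,
       -0.00082035]), 'tau': array([-4.01063494e-05, -4.80469894e+01,  2.98812568e+01,  5.78389299e-04,
       -8.91622426e-05,  7.63308094e-06]), 'tcp_pos': array([ 0.17911074, -0.54643256,  0.23132545]), 'orientation': array([5.05883239e-05, 9.87484844e-01, 1.57713921e-01, 4.42771427e-07]), 'wrist_force': array([-0.02071612,  0.14574717,  0.73457226]), 'ft_torque': array([ 0.03720922, -0.00283602, -0.0266761 ]), 'grip_force': 0.0, 'finger_gap': 0.08564577542083543}
```

View pics/scene.png

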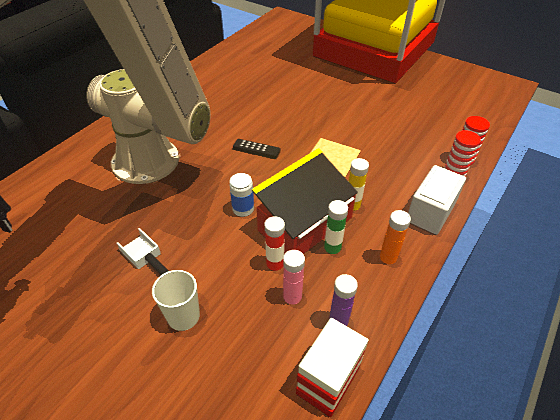

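View pics/top.png

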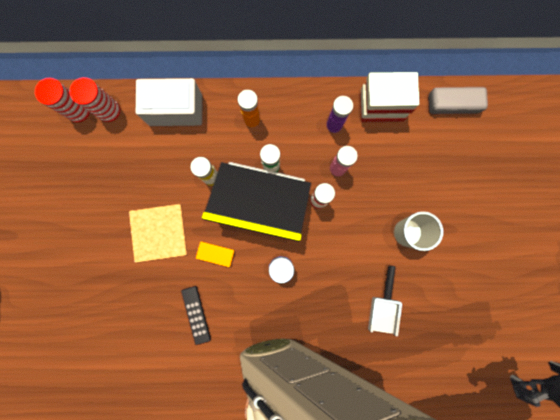

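Green is the one right behind the chest: top (270,158), scene (336,225). Others it could be confused with, as scene pixels: yellow (358,183), red (275,243), orange (396,237), pink (293,277), purple (343,298). I'll check the choice in one close crop.

```bash
python3 - <<'E'
import cv2, numpy as np
a=cv2.imread('pics/scene.png')[140:290,220:420]; b=cv2.imread('pics/top.png')[110:260,180:380]
cv2.imwrite('pics/crop.png',np.hstack([cv2.resize(i,(400,300),interpolation=cv2.INTER_CUBIC) for i in (a,b)]))
E
```

```text
(no output)
```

View pics/crop.png

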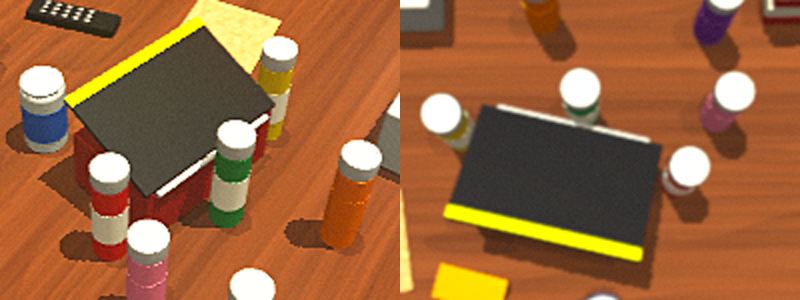

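Call:
{"name": "move_arm", "arguments": {"targets": [[[0,0,-60],[0,0,-1],-1],[[60,0,-90],[0,0,-2],-1],[[120,-20,-90],[0,0,-3],-1],[[180,-50,-90],[0,0,-4],-1],[[240,-80,-90],[0,0,-5],-1]]}}

```text
clock: 1.92
tcp_pos: [0.3738, -0.4041, 0.3214]
orientation: [0.0, 0.827, 0.562, 0.0]
wrist_force: [1.7, -0.6, -0.0]
finger_gap: 0.0856
grip_force: 0.0
```

The crop shows the green shaker (crop px (235,170) left, (580,95) right) directly behind the chest's back edge, mid-width. Red and yellow are off at the sides. Next I need the moves to hover above it.

```bash
cat >> h.py <<'E'
def pose(yaw,tilt=0):  # tool down, tool x at world yaw (deg), tilted about tool y (deg)
    y=np.radians(yaw); M=np.array([[np.cos(y),np.sin(y),0],[np.sin(y),-np.cos(y),0],[0,0,-1]]).T
    M=np.c_[[np.cos(y),np.sin(y),0],[np.sin(y),-np.cos(y),0],[0,0,-1]]
    return R.from_matrix(M)*R.from_rotvec([0,np.radians(tilt),0])
def delta(pos,rot):
    s,t,r=st(); print('shift mm',np.round(r.inv().apply(np.array(pos)-t)*1e3,1),'turn/10deg',np.round((r.inv()*rot).as_rotvec(degrees=True)/10,2))
E
python3 - <<'E'
from h import *
delta([.70,.037,.32],pose(165.7)); delta([.60,-.1,.32],pose(130));print(st()[0]['joint_pos'])
E
```

```text
shift mm [530.1 141.5   1.3] turn/10deg [ 0.    0.   -9.72]
shift mm [365.9  98.8   1.4] turn/10deg [ 0.    0.   -6.15]
[-9.70254130e-01  2.57338308e-01  1.88928258e-01  1.50173777e+00
  9.08511560e-05  9.76551967e-01]
```

Call:
{"name": "move_arm", "arguments": {"targets": [[[60,16,0],[0,0,-1],-1],[[120,32,0],[0,0,-2],-1],[[180,48,0],[0,0,-3],-1],[[240,64,0],[0,0,-4],-1],[[300,80,0],[0,0,-5],-1]]}}

```text
clock: 2.55
tcp_pos: [0.5594, -0.1549, 0.3215]
orientation: [0.0, 0.511, 0.859, -0.0]
wrist_force: [0.3, -0.5, 0.1]
finger_gap: 0.0854
grip_force: 0.0
```

```bash
python3 - <<'E'
from h import *
delta([.70,.037,.30],pose(165.7)); print(st()[0]['joint_pos'])
E
```

```text
shift mm [101.6 215.1  21.5] turn/10deg [ 0.    0.   -4.72]
[-4.08253928e-01  3.19706891e-01  2.73865207e-01  1.52417901e+00
 -1.82420294e-04  6.65420847e-01]
```

Call:
{"name": "move_arm", "arguments": {"targets": [[[25,52,0],[0,0,-1],-1],[[50,105,0],[0,0,-2],-1],[[75,157,0],[0,0,-3],-1],[[101,215,10],[0,0,-4],-1],[[101,215,20],[0,0,-4.72],-1]]}}

```text
clock: 3.18
tcp_pos: [0.7023, 0.0381, 0.298]
orientation: [-0.001, 0.123, 0.992, 0.0]
wrist_force: [1.0, -0.5, -0.4]
finger_gap: 0.0854
grip_force: 0.0
```

```bash
python3 - <<'E'
from h import *
s,t,r=st(); p=env.read_camera('wrist'); save(p,'w1'); print(t,s['joint_pos'],p['mount'],p['fovy'])
for d in env.landmark_of('shaker_green',p)[:3]+env.spot_in('shaker_green',p)[:3]: print(np.round(d['centre'],3),d['confidence'])
for n in ('lid_lip','lid_hinge'):
  for d in env.landmark_of(n,p)[:3]: print(n,np.round(d['centre'],3),d['confidence'])
for n in ('scene','top'):
  p=env.read_camera(n); print(n,[(np.round(d['centre'],3),d['confidence']) for d in env.landmark_of('shaker_green',p)+env.landmark_of('shaker_yellow',p)])
E
```

```text
[0.702293   0.03808991 0.29801191] [-6.01096938e-02  6.02795370e-01  6.58700340e-01  1.62892402e+00
  7.00587538e-04  1.85775352e-01] [[ 1.53340580e-03  9.52990598e-01  3.02995988e-01  7.77070706e-02]
 [ 9.99998479e-01 -1.71297665e-03  3.26892672e-04  1.05902275e-04]
 [ 8.30550695e-04  3.02995026e-01 -9.52991776e-01 -1.42938119e-01]
 [ 0.00000000e+00  0.00000000e+00  0.00000000e+00  1.00000000e+00]] 70.74972536391209
[ 0.695 -0.162  0.   ] 0.77
[0.704 0.036 0.001] 0.76
[ 0.826 -0.156 -0.005] 0.72
[0.695 0.039 0.173] 0.94
[0.827 0.088 0.138] 0.79
[ 0.691 -0.146  0.152] 0.71
lid_hinge [0.667 0.047 0.1  ] 0.56
scene [(array([ 0.703,  0.037, -0.001]), 0.93), (array([ 0.827, -0.157,  0.004]), 0.88), (array([ 0.697, -0.161,  0.   ]), 0.86), (array([ 0.846,  0.094, -0.007]), 0.61), (array([0.673, 0.212, 0.002]), 0.8)]
top [(array([ 0.696, -0.165, -0.   ]), 0.82), (array([ 0.83 , -0.158,  0.003]), 0.71), (array([0.672, 0.21 , 0.001]), 0.75)]
```

View pics/w1.png

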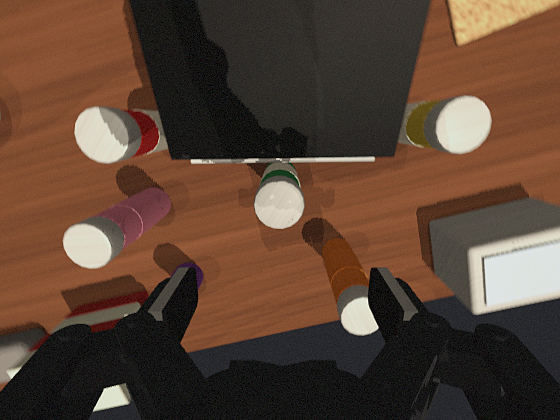

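The wrist picture shows the green shaker's cap at (279,200), centred between the fingers. The red cap (117,135) and yellow cap (460,125) are well clear, so I'm descending.

Call:
{"name": "move_arm", "arguments": {"targets": [[[1,0,50],[0,0,0],-1],[[1,0,100],[0,0,0],-1],[[1,0,145],[0,0,0],-1],[[1,0,180],[0,0,0],-1],[[1,0,185],[0,0,0],-1]], "squeeze": 40}}

```text
clock: 4.35
tcp_pos: [0.6971, 0.034, 0.1134]
orientation: [-0.003, 0.128, 0.992, -0.0]
wrist_force: [-0.8, 0.2, 0.5]
finger_gap: 0.0855
grip_force: 0.0
```

Call:
{"name": "move_arm", "arguments": {"targets": [[[0,0,0],[0,0,0],0.2],[[0,0,0],[0,0,0],0.6],[[0,0,0],[0,0,0],1],[[0,0,0],[0,0,0],1],[[0,0,0],[0,0,0],1]], "squeeze": 40}}

```text
clock: 4.97
tcp_pos: [0.7008, 0.034, 0.1189]
orientation: [0.002, 0.127, 0.992, 0.0]
wrist_force: [-0.3, 0.7, 6.5]
finger_gap: 0.0492
grip_force: 41.4
```

Call:
{"name": "move_arm", "arguments": {"targets": [[[0,0,-15],[0,0,0],1],[[0,0,-60],[0,0,0],1],[[0,0,-110],[0,0,0],1],[[0,0,-160],[0,0,0],1],[[0,0,-200],[0,0,0],1]]}}

```text
clock: 5.6
tcp_pos: [0.6991, 0.0341, 0.3196]
orientation: [0.001, 0.127, 0.992, 0.0]
wrist_force: [1.5, 1.2, -2.0]
finger_gap: 0.049
grip_force: 41.9
```

```bash
python3 - <<'E'
from h import *
s,t,r=st(); print(t,s['finger_gap'],s['grip_force'],s['wrist_force'],s['joint_pos'])
for n in('scene','top'):
  p=env.read_camera(n); print([(np.round(d['centre'],3),d['confidence']) for d in env.landmark_of('tray',p)+env.landmark_of('shaker_green',p)])
save(env.read_camera('scene'),'s2')
delta([.511,.368,.33],pose(165.7)); delta([.511,.368,.33],pose(215))
E
```

```text
[0.69908493 0.034131   0.31964234] 0.048990312900918695 41.88003659248352 [ 1.54532082  1.16845617 -2.02673404] [-6.57320256e-02  6.01016452e-01  7.09231565e-01  1.67666967e+00
 -7.83624002e-05  1.89939571e-01]
[(array([ 0.509,  0.367, -0.002]), 0.45), (array([0.698, 0.034, 0.2  ]), 0.76), (array([ 0.698, -0.164,  0.002]), 0.71), (array([ 0.846,  0.091, -0.005]), 0.66), (array([ 0.824, -0.158, -0.002]), 0.61), (array([ 0.596,  0.066, -0.002]), 0.17)]
[(array([ 0.511,  0.366, -0.001]), 0.84), (array([ 0.696, -0.164, -0.004]), 0.94), (array([ 0.828, -0.16 ,  0.004]), 0.6)]
shift mm [266.  275.6 -15.1] turn/10deg [-0.   -0.02 -0.03]
shift mm [266.  275.6 -15.1] turn/10deg [ 0.   -0.02 -4.96]
```

View pics/s2.png

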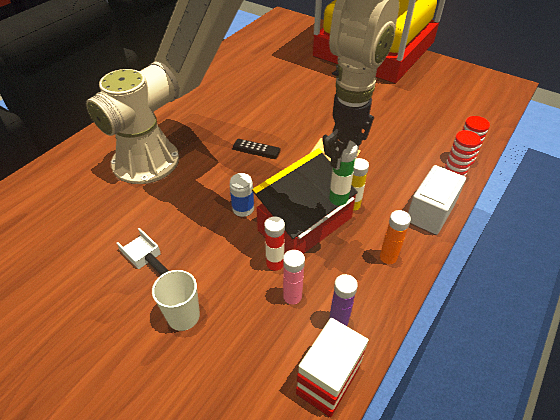

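The green shaker is held upright at (342,180), with its base about 200 mm up, and nothing else has moved. Now carrying it to the tray.

Call:
{"name": "move_arm", "arguments": {"targets": [[[30,30,-10],[0,0,0],1],[[65,67,-10],[0,0,0],1],[[100,104,-10],[0,0,0],1],[[136,141,-10],[0,0,0],1],[[172,178,-10],[0,0,0],1]]}}

```text
clock: 6.58
tcp_pos: [0.5762, 0.2509, 0.3245]
orientation: [-0.001, 0.128, 0.992, -0.001]
wrist_force: [0.3, 0.0, -2.3]
finger_gap: 0.0491
grip_force: 42.0
```

Call:
{"name": "move_arm", "arguments": {"targets": [[[36,37,0],[0,0,0],1],[[70,72,0],[0,0,0],1],[[94,97,0],[0,0,0],1],[[94,97,40],[0,0,0],1],[[94,97,80],[0,0,0],1]]}}

```text
clock: 7.2
tcp_pos: [0.5103, 0.3679, 0.244]
orientation: [-0.001, 0.127, 0.992, -0.0]
wrist_force: [-0.1, 0.1, -1.8]
finger_gap: 0.049
grip_force: 42.1
```

```bash
python3 - <<'E'
from h import *
delta([.511,.367,.129],pose(165.7)); s=st()[0]; print(s['tcp_pos'],s['finger_gap'],s['wrist_force'])
p=env.read_camera('scene'); print([(np.round(d['centre'],3),d['confidence']) for d in env.landmark_of('tray',p)+env.landmark_of('shaker_green',p)])
E
```

```text
shift mm [ -1.   -0.6 115. ] turn/10deg [-0.01 -0.01 -0.03]
[0.51033223 0.36790571 0.24399375] 0.04895636878714178 [-0.09171016  0.14403577 -1.84900897]
[(array([ 0.513,  0.366, -0.   ]), 0.77), (array([0.511, 0.372, 0.124]), 0.59), (array([ 0.699, -0.164, -0.002]), 0.79), (array([ 0.847,  0.089, -0.006]), 0.79), (array([0.512, 0.368, 0.126]), 0.74), (array([ 0.826, -0.154, -0.   ]), 0.66)]
```

Call:
{"name": "move_arm", "arguments": {"targets": [[[0,0,40],[0,0,0],1],[[0,0,80],[0,0,0],1],[[0,0,105],[0,0,0],1],[[0,0,113],[0,0,0],1],[[0,0,115],[0,0,0],1]]}}

```text
clock: 7.98
tcp_pos: [0.5124, 0.3677, 0.1325]
orientation: [0.001, 0.128, 0.992, 0.0]
wrist_force: [-0.1, 0.0, -1.5]
finger_gap: 0.049
grip_force: 42.3
```

Call:
{"name": "move_arm", "arguments": {"targets": [[[0,0,0],[0,0,0],1],[[0,0,1],[0,0,0],1]]}}

```text
clock: 8.22
tcp_pos: [0.5123, 0.3678, 0.1317]
orientation: [0.001, 0.128, 0.992, 0.001]
wrist_force: [-0.4, -0.4, -1.0]
finger_gap: 0.0489
grip_force: 42.3
```

Call:
{"name": "move_arm", "arguments": {"targets": [[[0,0,2],[0,0,0],1],[[0,0,3],[0,0,0],1],[[0,0,3],[0,0,0],1]]}}

```text
clock: 8.6
tcp_pos: [0.5114, 0.3673, 0.1271]
orientation: [-0.0, 0.127, 0.992, -0.0]
wrist_force: [0.2, -0.0, -0.7]
finger_gap: 0.0488
grip_force: 42.3
```

Call:
{"name": "move_arm", "arguments": {"targets": [[[0,0,1],[0,0,0],1],[[0,0,2],[0,0,0],1],[[0,0,2],[0,0,0],1]]}}

```text
clock: 8.98
tcp_pos: [0.5121, 0.3675, 0.127]
orientation: [0.001, 0.128, 0.992, 0.0]
wrist_force: [-1.7, -1.7, 7.6]
finger_gap: 0.0493
grip_force: 42.7
```

Contact with the tray at 7.6 N. Releasing.

Call:
{"name": "move_arm", "arguments": {"targets": [[[0,0,-1],[0,0,0],0.3],[[0,0,-1],[0,0,0],-0.3],[[0,0,-1],[0,0,0],-1],[[0,0,-1],[0,0,0],-1],[[0,0,-1],[0,0,0],-1]]}}

```text
clock: 9.6
tcp_pos: [0.5115, 0.3674, 0.1261]
orientation: [-0.0, 0.127, 0.992, -0.0]
wrist_force: [0.5, -0.0, 0.2]
finger_gap: 0.0854
grip_force: 0.0
```

```bash
python3 - <<'E'
from h import *
s=st()[0]; print(s['tcp_pos'],s['finger_gap'],s['wrist_force'])
for n in('scene','top'):
  p=env.read_camera(n)
  print(n,[(np.round(d['centre'],3),round(d['confidence'],2)) for t in('tray','shaker_green','shaker_yellow','can','lid_lip','lid_hinge','chest') for d in env.landmark_of(t,p)])
E
```

```text
[0.51148087 0.36740494 0.12607098] 0.08543345028703478 [ 0.45769143 -0.02663377  0.18809304]
scene [(array([ 0.512,  0.367, -0.004]), 0.71), (array([0.512, 0.37 , 0.006]), 0.89), (array([ 0.696, -0.163, -0.   ]), 0.73), (array([ 0.829, -0.155, -0.002]), 0.6), (array([ 0.849,  0.093, -0.007]), 0.58), (array([0.672, 0.213, 0.002]), 0.67), (array([0.406, 0.004, 0.   ]), 0.76), (array([ 0.6  , -0.105, -0.002]), 0.19), (array([0.51 , 0.087, 0.164]), 0.56), (array([ 0.277,  0.252, -0.002]), 0.24), (array([0.668, 0.045, 0.097]), 0.97), (array([ 0.596,  0.067, -0.001]), 0.74)]
top [(array([ 0.51 ,  0.365, -0.002]), 0.67), (array([0.844, 0.09 , 0.001]), 0.94), (array([ 0.83 , -0.16 ,  0.001]), 0.84), (array([ 0.698, -0.163, -0.004]), 0.79), (array([0.512, 0.368, 0.005]), 0.43), (array([ 0.298, -0.285,  0.004]), 0.67), (array([ 0.67 ,  0.21 , -0.001]), 0.61), (array([0.406, 0.008, 0.006]), 0.65), (array([ 0.502, -0.363,  0.003]), 0.45), (array([0.591, 0.066, 0.001]), 0.73), (array([0.508, 0.085, 0.161]), 0.66), (array([ 0.299, -0.286,  0.   ]), 0.2), (array([0.664, 0.051, 0.104]), 0.87), (array([0.592, 0.062, 0.001]), 0.66), (array([ 0.673,  0.208, -0.   ]), 0.35)]
```

Green stands on the tray at about its centre, and the lid is still near 0.36 rad. Rising clear, then setting up the lid push.

Call:
{"name": "move_arm", "arguments": {"targets": [[[0,0,-30],[0,0,0],-1],[[0,0,-80],[0,0,0],-1],[[0,0,-130],[0,0,0],-1],[[0,0,-175],[0,0,0],-1],[[0,0,-190],[0,0,0],-1]]}}

```text
clock: 11.02
tcp_pos: [0.5124, 0.3679, 0.3202]
orientation: [0.002, 0.127, 0.992, 0.002]
wrist_force: [0.2, 0.1, 0.1]
finger_gap: 0.0855
grip_force: 0.0
```

```bash
python3 - <<'E'
from h import *
delta([.442,.104,.30],pose(166,-50)); s=st()[0]; print(s['tcp_pos'],s['joint_pos'])
p=env.read_camera('scene'); print([(np.round(d['centre'],3),d['confidence']) for d in env.landmark_of('shaker_green',p)])
E
```

```text
shift mm [   1.4 -273.2   19.1] turn/10deg [-0.01 -4.98 -0.07]
[0.51238697 0.36792361 0.32017396] [ 4.95595695e-01  4.24677508e-01  4.23759964e-01  1.56415746e+00
 -3.82279820e-05  7.51252128e-01]
[(array([ 0.698, -0.164, -0.001]), 0.86), (array([0.514, 0.368, 0.008]), 0.79), (array([ 0.846,  0.09 , -0.005]), 0.69), (array([ 0.827, -0.154,  0.001]), 0.63)]
```

Call:
{"name": "move_arm", "arguments": {"targets": [[[0,-55,0],[0,0,0],0],[[0,-110,0],[0,-1,0],1],[[0,-165,0],[0,-2,0],1],[[0,-220,0],[0,-3,0],1],[[0,-273,0],[0,-4,0],1]]}}

```text
clock: 11.75
tcp_pos: [0.4414, 0.1019, 0.3155]
orientation: [0.342, 0.119, 0.931, -0.044]
wrist_force: [0.5, -0.3, 1.5]
finger_gap: 0.0002
grip_force: 0.0
```

```bash
python3 - <<'E'
from h import *
delta([.442,.104,.30],pose(166,-50));delta([.442,.104,.12],pose(166,-50)); s=st()[0]; print(s['tcp_pos'],s['joint_pos'])
E
```

```text
shift mm [ 9.9  2.3 11.8] turn/10deg [-0.05 -0.97 -0.04]
shift mm [126.4   2.4 149.1] turn/10deg [-0.05 -0.97 -0.04]
[0.44135841 0.10185025 0.31545178] [ 0.26318449 -0.41577463 -0.67213107  0.67956647 -0.32718956  0.40989519]
```

Call:
{"name": "move_arm", "arguments": {"targets": [[[10,2,12],[0,-0.5,0],1],[[40,2,48],[0,-1,0],1],[[70,2,82],[0,-1,0],1],[[100,2,118],[0,-1,0],1],[[126,2,149],[0,-1,0],1]]}}

```text
clock: 12.38
tcp_pos: [0.4643, 0.1346, 0.1575]
orientation: [0.397, 0.124, 0.907, -0.067]
wrist_force: [1.0, 0.5, -0.4]
finger_gap: 0.0001
grip_force: 0.0
```

```bash
python3 - <<'E'
from h import *
s,t,r=st(); print(t,s['joint_pos'],s['wrist_force'])
p=env.read_camera('scene'); save(p,'s3')
print(np.round(proj(p,t)))
for sx,z in((-.23,.12),(-.142,.12)): delta([.665+.969*sx,.048-.245*sx,z],pose(166,-50))
E
```

```text
[0.4643327  0.13461994 0.15750379] [ 0.42032159 -0.16197913 -1.02759485  0.01978528 -0.51007528  0.50703586] [ 1.00094514  0.49494045 -0.38747727]
[[281. 154.]]
shift mm [ 34.6 -35.   14.6] turn/10deg [-0.26 -0.28 -0.03]
shift mm [-25.2 -32.1  79.1] turn/10deg [-0.26 -0.28 -0.03]
```

View pics/s3.png

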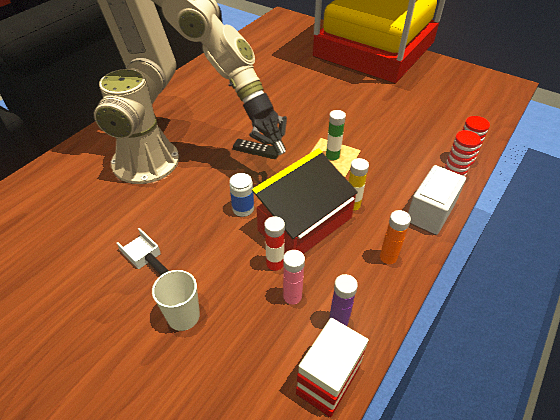

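The picture shows the gripper stopped short at (275,145) because the elbow is at its limit (j3 = -1.03). Nothing is touched. I'll fit a small arm model from the recorded poses to pick a reachable tilt.

```bash
cat > ik.py <<'E'
from h import *
from scipy.optimize import least_squares
D=[([-1.39362,.31319,.04609,1.3036,0,1.431],[.17911,-.54643,.23132],[0,.987485,.157714,0]),
([-.97025,.25734,.18893,1.50174,0,.97655],[.3738,-.4041,.3214],[0,.827,.562,0]),
([-.40825,.31971,.27387,1.52418,0,.66542],[.5594,-.1549,.3215],[0,.511,.859,0]),
([-.06011,.602795,.6587,1.62892,0,.18578],[.70229,.03809,.29801],[-.001,.123,.992,0]),
([-.06573,.60102,.70923,1.67667,0,.18994],[.69908,.03413,.31964],[.001,.127,.992,0]),
([.4956,.42468,.42376,1.56416,0,.75125],[.51239,.36792,.32017],[.002,.127,.992,.002]),
([.26318,-.41577,-.67213,.67957,-.32719,.4099],[.44136,.10185,.31545],[.342,.119,.931,-.044]),
([.42032,-.16198,-1.02759,.01979,-.51008,.50704],[.46433,.13462,.1575],[.397,.124,.907,-.067])]
zt=lambda q:R.from_quat(np.array(q)[[1,2,3,0]]).apply([0,0,1])
def W(j,p):  # wrist centre in the world
    r0,lat,z0,a1,c1,a2,b2,L=p; b=j[1]-j[2]
    r=r0+a1*np.sin(j[1])+c1*np.cos(j[1])+a2*np.cos(b)+b2*np.sin(b); z=z0+a1*np.cos(j[1])-c1*np.sin(j[1])-a2*np.sin(b)+b2*np.cos(b)
    return np.array([r*np.cos(j[0])-lat*np.sin(j[0]),r*np.sin(j[0])+lat*np.cos(j[0]),z])
f=lambda p:np.concatenate([W(j,p)+p[7]*zt(q)-t for j,t,q in D])
S=least_squares(f,[0,.08,.3,.3,0,.3,0,.2]); P=S.x
def ik(pos,rot):
    w=np.array(pos)-P[7]*rot.apply([0,0,1])
    s=least_squares(lambda j:W(j,P)-w,[.2,0,-.5]); return s.x,np.linalg.norm(s.fun)
E
python3 - <<'E'
from ik import *
print(np.round(P,3),'res mm',np.abs(S.fun).max()*1e3)
for tilt in(-20,-30,-40,-50):
  for sx,z in((-.20,.15),(-.19,.12),(-.142,.12)):
    j,e=ik([.665+.969*sx,.048-.245*sx,z],pose(166,tilt)); print(tilt,sx,z,np.round(j,2),round(e*1e3,1))
E
```

```text
[0.065 0.083 0.171 0.449 0.008 0.367 0.07  0.327] res mm 12.946678092860541
-20 -0.2 0.15 [ 0.11 -0.08 -0.71] 0.0
-20 -0.19 0.12 [ 0.1  -0.02 -0.75] 0.0
-20 -0.142 0.12 [ 0.06  0.07 -0.65] 0.0
-30 -0.2 0.15 [ 0.17 -0.15 -0.85] 0.0
-30 -0.19 0.12 [ 0.16 -0.09 -0.89] 0.0
-30 -0.142 0.12 [ 0.11  0.   -0.8 ] 0.0
-40 -0.2 0.15 [ 0.23 -0.19 -0.99] 0.0
-40 -0.19 0.12 [ 0.22 -0.12 -1.03] 0.0
-40 -0.142 0.12 [ 0.15 -0.03 -0.94] 0.0
-50 -0.2 0.15 [ 0.3  -0.19 -1.12] 0.0
-50 -0.19 0.12 [ 0.28 -0.09 -1.16] 0.0
-50 -0.142 0.12 [ 0.2  -0.01 -1.08] 0.0
```

```bash
python3 - <<'E'
from ik import *
for sx,z in((-.21,.19),): delta([.665+.969*sx,.048-.245*sx,z],pose(166,-35))
for sx,z in((-.21,.19),(-.20,.113),(-.147,.113),(0,.25),(.08,.225)):
    print(sx,z,ik([.665+.969*sx,.048-.245*sx,z],pose(166,-35))[0].round(2))
E
```

```text
shift mm [-30.4 -36.1 -18.3] turn/10deg [-0.25  1.22 -0.07]
-0.21 0.19 [ 0.21 -0.25 -0.85]
-0.2 0.113 [ 0.2  -0.11 -0.99]
-0.147 0.113 [ 0.13 -0.01 -0.89]
0 0.25 [ 0.02  0.11 -0.34]
0.08 0.225 [-0.02  0.29 -0.18]
```

Call:
{"name": "move_arm", "arguments": {"targets": [[[-15,-15,-25],[0,0.6,0],1],[[-30,-36,-35],[-0.2,1.2,0],1],[[-30,-36,-35],[-0.2,1.2,0],1]]}}

```text
clock: 12.8
tcp_pos: [0.451, 0.1004, 0.2081]
orientation: [0.304, 0.126, 0.943, -0.038]
wrist_force: [0.0, -0.1, 0.3]
finger_gap: -0.0001
grip_force: 0.0
```

```bash
python3 - <<'E'
from ik import *
s,t,r=st(); print(t,s['joint_pos'])
for sx,z in((-.20,.17),(-.2,.13),(-.197,.113),(-.147,.113)): delta([.665+.969*sx,.048-.245*sx,z],pose(166,-35))
E
```

```text
[0.4510353  0.10036906 0.20811006] [ 0.21976995 -0.29507461 -0.82526011  0.47169455 -0.271038    0.40536125]
shift mm [ 5.7  1.8 42.8] turn/10deg [-0.04  0.07 -0.11]
shift mm [29.1  1.6 75.3] turn/10deg [-0.04  0.07 -0.11]
shift mm [36.6  1.6 90.8] turn/10deg [-0.04  0.07 -0.11]
shift mm [ -4.    2.4 120. ] turn/10deg [-0.04  0.07 -0.11]
```

Call:
{"name": "move_arm", "arguments": {"targets": [[[6,2,43],[0,0,0],1],[[29,2,75],[0,0,0],1],[[36,2,91],[0,0,0],1],[[36,2,91],[0,0,0],1]]}}

```text
clock: 13.3
tcp_pos: [0.4692, 0.0983, 0.1064]
orientation: [0.3, 0.123, 0.945, -0.039]
wrist_force: [0.7, 0.6, 0.1]
finger_gap: 0.0003
grip_force: 0.0
```

```bash
python3 - <<'E'
from ik import *
s,t,r=st(); print(t,s['joint_pos'],s['wrist_force'])
for n in('scene','wrist'):
  p=env.read_camera(n); save(p,'e_'+n)
  print([(np.round(d['centre'],3),round(d['confidence'],2)) for t in('lid_lip','lid_hinge') for d in env.landmark_of(t,p)])
for sx,z in((-.175,.113),(-.147,.113)): delta([.665+.969*sx,.048-.245*sx,z],pose(166,-35))
E
```

```text
[0.46923214 0.09826657 0.10637824] [ 0.19894523 -0.10909369 -0.9821021   0.13410131 -0.25735715  0.38240052] [0.74857651 0.61109751 0.08710887]
[(array([0.508, 0.085, 0.163]), 0.69), (array([ 0.511,  0.367, -0.004]), 0.67), (array([ 0.595,  0.068, -0.004]), 0.24), (array([ 0.603, -0.1  , -0.003]), 0.49), (array([ 0.403,  0.011, -0.001]), 0.34)]
[(array([0.667, 0.046, 0.102]), 0.58)]
shift mm [-20.2  -2.   12.3] turn/10deg [-0.03  0.06 -0.08]
shift mm [-42.9  -1.7  28.6] turn/10deg [-0.03  0.06 -0.08]
```

View pics/e_wrist.png

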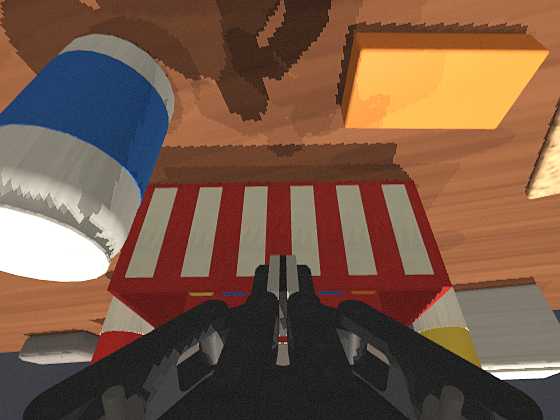

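The wrist view (upside-down) shows the shut fingers at (285,270) in front of the striped wall. They sit between the can (75,150) and the candy box (440,80), both clear. Entering under the lip.

Call:
{"name": "move_arm", "arguments": {"targets": [[[-10,-2,3],[0,0,0],1],[[-22,-2,11],[0,0,0],1],[[-34,-2,20],[0,0,0],1],[[-44,-2,27],[0,0,0],1],[[-44,-2,27],[0,0,0],1]]}}

```text
clock: 14.22
tcp_pos: [0.5228, 0.0828, 0.1135]
orientation: [0.302, 0.124, 0.944, -0.038]
wrist_force: [0.5, 0.2, -0.8]
finger_gap: 0.0001
grip_force: 0.0
```

```bash
cat > arc.py <<'E'
from ik import *
H=np.array([.665,.048,.1]); U=np.array([.969,-.245,0])
def arc(psis,rad=.148,tilt=-35):
    s,t,r=st(); v=t-H; print(t,s['wrist_force'],'rad %.3f psi %.2f'%(np.hypot(v@U,v[2]),np.arctan2(v[2],-v@U)),s['joint_pos'])
    for a in psis: print('%.2f'%a,end=' '); delta(H-U*rad*np.cos(a)+np.array([0,0,rad*np.sin(a)]),pose(166,tilt))
E
python3 - <<'E'
from arc import *
arc([.15,.3,.45,.6,.75,.9])
E
```

```text
[0.52284716 0.082779   0.11345315] [ 0.45588553  0.23420903 -0.75802689] rad 0.147 psi 0.09 [ 0.1297466  -0.03269413 -0.89955591  0.1206137  -0.22017652  0.32445133]
0.15 shift mm [-5.1  1.2 -7. ] turn/10deg [-0.04  0.05 -0.08]
0.30 shift mm [-21.6   1.3 -21.8] turn/10deg [-0.04  0.05 -0.08]
0.45 shift mm [-40.2   1.4 -33.9] turn/10deg [-0.04  0.05 -0.08]
0.60 shift mm [-60.4   1.6 -43. ] turn/10deg [-0.04  0.05 -0.08]
0.75 shift mm [-81.7   1.8 -49.1] turn/10deg [-0.04  0.05 -0.08]
0.90 shift mm [-103.7    2.1  -51.9] turn/10deg [-0.04  0.05 -0.08]
```

Call:
{"name": "move_arm", "arguments": {"targets": [[[-5,1,-7],[0,0,0],1],[[-13,1,-15],[0,0,0],1],[[-22,1,-22],[0,0,0],1],[[-31,1,-28],[0,0,0],1],[[-40,1,-34],[0,0,0],1]]}}

```text
clock: 14.85
tcp_pos: [0.5346, 0.0809, 0.1653]
orientation: [0.302, 0.123, 0.944, -0.038]
wrist_force: [0.3, 0.3, -2.8]
finger_gap: -0.0001
grip_force: 1.2
```

```bash
python3 - <<'E'
from arc import *
arc([.6,.75,.9,1.05,1.2])
p=env.read_camera('scene'); print([(np.round(d['centre'],3),round(d['confidence'],2)) for d in env.landmark_of('lid_lip',p)])
E
```

```text
[0.53460216 0.08088728 0.1653086 ] [ 0.30376749  0.25734416 -2.80735015] rad 0.149 psi 0.45 [ 0.12012236 -0.091671   -0.79559639  0.28120558 -0.21401829  0.31515485]
0.60 shift mm [-20.7   0.3  -7.7] turn/10deg [-0.03  0.05 -0.08]
0.75 shift mm [-42.    0.5 -13.7] turn/10deg [-0.03  0.05 -0.08]
0.90 shift mm [-64.    0.7 -16.5] turn/10deg [-0.03  0.05 -0.08]
1.05 shift mm [-86.2   1.  -16. ] turn/10deg [-0.03  0.05 -0.08]
1.20 shift mm [-108.     1.2  -12.2] turn/10deg [-0.03  0.05 -0.08]
[(array([0.529, 0.08 , 0.197]), 0.77)]
```

Lid contact (-2.8 N), and the lip is rising (z 0.197). Following the arc.

Call:
{"name": "move_arm", "arguments": {"targets": [[[-20,0,-8],[0,0,0],1],[[-42,0,-14],[0,0,0],1],[[-64,1,-16],[0,0,0],1],[[-86,1,-16],[0,0,0],1],[[-108,1,-12],[0,0,0],1]]}}

```text
clock: 15.58
tcp_pos: [0.6129, 0.0609, 0.2365]
orientation: [0.302, 0.123, 0.945, -0.038]
wrist_force: [-0.8, 1.1, -3.4]
finger_gap: 0.0002
grip_force: 1.4
```

```bash
python3 - <<'E'
from arc import *
arc([1.35,1.5,1.65,1.8,1.92])
p=env.read_camera('scene'); print([(np.round(d['centre'],3),round(d['confidence'],2)) for d in env.landmark_of('lid_lip',p)])
E
```

```text
[0.61286615 0.06091712 0.23653948] [-0.82300074  1.10387564 -3.40129072] rad 0.147 psi 1.20 [ 0.05521288 -0.02403029 -0.54046756  0.45967481 -0.17746781  0.26010054]
1.35 shift mm [-21.9   0.5   5.9] turn/10deg [-0.03  0.04 -0.08]
1.50 shift mm [-41.7   0.8  16. ] turn/10deg [-0.03  0.04 -0.08]
1.65 shift mm [-59.7   1.   28.9] turn/10deg [-0.03  0.04 -0.08]
1.80 shift mm [-75.6   1.2  44.4] turn/10deg [-0.03  0.04 -0.08]
1.92 shift mm [-86.5   1.4  58.3] turn/10deg [-0.03  0.04 -0.08]
[(array([0.617, 0.062, 0.262]), 0.58)]
```

Call:
{"name": "move_arm", "arguments": {"targets": [[[-22,0,6],[0,0,0],1],[[-42,1,16],[0,0,0],1],[[-60,1,29],[0,0,0],1],[[-75,1,44],[0,0,0],1],[[-84,1,56],[0,0,0],1]]}}

```text
clock: 16.3
tcp_pos: [0.7111, 0.0363, 0.2398]
orientation: [0.302, 0.123, 0.944, -0.038]
wrist_force: [-1.5, 1.2, 0.6]
finger_gap: -0.0
grip_force: 0.9
```

```bash
python3 - <<'E'
from arc import *
arc([2.0,2.08,2.14,2.18,2.22])
p=env.read_camera('scene'); print([(np.round(d['centre'],3),round(d['confidence'],2)) for d in env.landmark_of('lid_lip',p)])
E
```

```text
[0.71110104 0.03626335 0.23976486] [-1.48337432  1.22498903  0.57788658] rad 0.148 psi 1.90 [ 6.04837455e-05  1.47523005e-01 -3.48901170e-01  4.70574276e-01
 -1.46356926e-01  2.13959548e-01]
2.00 shift mm [-8.4  0.2 12.3] turn/10deg [-0.03  0.05 -0.08]
2.08 shift mm [-13.9   0.3  22.8] turn/10deg [-0.03  0.05 -0.08]
2.14 shift mm [-17.4   0.4  31. ] turn/10deg [-0.03  0.05 -0.08]
2.18 shift mm [-19.5   0.4  36.5] turn/10deg [-0.03  0.05 -0.08]
2.22 shift mm [-21.4   0.5  42.1] turn/10deg [-0.03  0.05 -0.08]
[(array([0.726, 0.036, 0.259]), 0.9)]
```

Call:
{"name": "move_arm", "arguments": {"targets": [[[-8,0,12],[0,0,0],1],[[-14,0,23],[0,0,0],1],[[-17,0,30],[0,0,0],1],[[-18,0,32],[0,0,0],1],[[-18,0,32],[0,0,0],1]]}}

```text
clock: 17.02
tcp_pos: [0.7415, 0.0281, 0.2252]
orientation: [0.302, 0.123, 0.945, -0.038]
wrist_force: [-15.5, 3.8, 9.7]
finger_gap: 0.0001
grip_force: 9.1
```

```bash
python3 - <<'E'
from arc import *
arc([2.18,2.22])
for n in('scene','top'):
  p=env.read_camera(n)
  for d in env.landmark_of('lid_lip',p): v=d['centre']-H; print(n,np.round(d['centre'],3),round(d['confidence'],2),'th',np.arctan2(v[2],-v@U)+.023)
E
```

```text
[0.74153031 0.02813876 0.22519412] [-15.50812625   3.76193833   9.66787926] rad 0.148 psi 2.13 [-0.01405206  0.21205172 -0.30622075  0.4483365  -0.13849809  0.20170369]
2.18 shift mm [-2.3  0.5  6.3] turn/10deg [-0.03  0.04 -0.07]
2.22 shift mm [-4.2  0.6 12. ] turn/10deg [-0.03  0.04 -0.07]
scene [0.758 0.025 0.24 ] 0.67 th 2.1899487544820517
top [0.757 0.022 0.241] 0.68 th 2.1918815759978854
```

The push force is 18 N and the lip measures about 2.19 rad, so the lid is on its stop. Backing straight off.

Call:
{"name": "move_arm", "arguments": {"targets": [[[4,0,-8],[0,0,0],1],[[12,0,-30],[0,0,0],1],[[24,0,-60],[0,0,0],1],[[40,0,-100],[0,0,0],1],[[60,0,-140],[0,0,0],1]]}}

```text
clock: 17.85
tcp_pos: [0.6167, 0.0605, 0.3049]
orientation: [0.303, 0.124, 0.944, -0.038]
wrist_force: [0.9, 1.3, 0.2]
finger_gap: -0.0002
grip_force: 0.0
```

```bash
python3 - <<'E'
from arc import *
arc([])
for n in('scene','top'):
  p=env.read_camera(n); save(p,'end_'+n)
  for d in env.landmark_of('lid_lip',p): v=d['centre']-H; print(n,np.round(d['centre'],3),round(d['confidence'],2),'th',np.arctan2(v[2],-v@U)+.023)
  for t in ['shaker_red','shaker_yellow','shaker_green','can','candy_box','tub','remote','scoop']: print(t,[np.round(d['centre'],3).tolist() for d in env.landmark_of(t,p)])
E
```

```text
[0.61674824 0.06051553 0.30488342] [0.94439393 1.27622086 0.20891181] rad 0.211 psi 1.33 [ 0.05461468 -0.05877408 -0.40225407  0.6295667  -0.17829647  0.26032119]
scene [0.76  0.026 0.24 ] 0.7 th 2.201215367576005
scene [0.666 0.046 0.098] 0.49 th -2.219603579018948
shaker_red [[0.6, -0.102, -0.001]]
shaker_yellow [[0.671, 0.214, 0.001]]
shaker_green [[0.827, -0.156, 0.003], [0.696, -0.163, -0.001], [0.515, 0.368, 0.008], [0.848, 0.09, -0.005]]
can [[0.404, 0.01, 0.001]]
candy_box [[0.452, 0.201, -0.002]]
tub [[0.502, -0.36, 0.002]]
remote [[0.589, 0.068, -0.004], [0.277, 0.252, -0.005]]
scoop [[0.291, -0.285, 0.003], [0.601, -0.103, 0.001]]
top [0.761 0.023 0.24 ] 0.62 th 2.209198177054879
shaker_red [[0.599, -0.102, 0.0]]
shaker_yellow [[0.673, 0.212, -0.002]]
shaker_green [[0.829, -0.16, 0.002], [0.844, 0.093, -0.003], [0.695, -0.163, -0.003], [0.512, 0.367, 0.007]]
can [[0.406, 0.01, 0.001]]
candy_box []
tub [[0.501, -0.366, 0.001]]
remote []
scoop [[0.293, -0.287, -0.002], [0.501, -0.368, 0.004]]
```

View pics/end_scene.png

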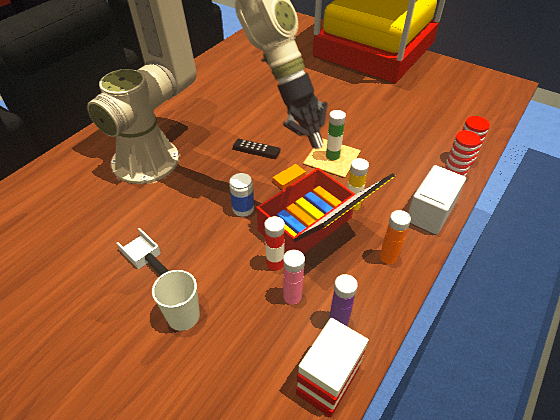

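The lid leans back at its stop (345,205) and the green shaker stands on the tray (336,140). Everything else is in place, and the gripper at (305,125) is clear. Handing in.

```bash
python3 -c "
from h import *
print(env.hand_in())"
```

```text
the job is handed in; nothing more can be done
None
```

I stood the green shaker upright on the cork tray and eased the lid open to its stop. The final pictures show nothing else moved, and I handed the job in at about 18 s; no verdict came back.

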